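# Stop the laboratory balance rocking with a wedge

## Task

The balance rocks because the foot at the corner with the orange dot is too short. Press down on that corner with a fingertip to feel it dip, then push the orange wedge in under that foot, testing by pressing again, until the corner neither dips nor is jacked up, and finish while still holding that corner pressed down firmly (about 10 N). Only push and press: lift nothing, do not shove the balance from its place, and leave the other things alone.

Things in the scene. Friction and masses are not known exactly. Their poses are not given: they have to be found in the camera images.
- balance: white balance, 150 (x) x 170 (y) mm, about 2.4 kg, loose, level on 3 of its 4 rubber feet. Origin: footprint centre at worktop height; x to its back, y to its left. Flat top 52 mm up; round pan (92 mm across, 60 mm up) 14 mm behind centre. Feet at x +-60, y +-70; underside 16 mm up. A press of 2 to 3 N over the short foot (front left) tips it 0.04 to 0.09 rad till that foot lands; released, it rocks back
- press_spot (a point): centre of the orange dot (18 mm across) on the top of the housing, right above the short foot, 52 mm above the worktop. Axes as the balance's
- foot_axis (a point): point on the axis of the short foot, at worktop height when the balance is level. The foot is seized and hangs 4 to 8 mm (it differs each time) above the worktop; it ends in a rubber dome of 9 mm radius. Axes as the balance's
- wedge: loose orange wedge, 84 long (x) x 60 wide mm, 90 g, lying in front of the short foot, thin end towards it. Origin: centre of its underside; x to the thin end. Its top rises evenly from 2 mm at the thin end to 16 mm at the thick end, which bears a push ledge 24 mm high, 10 mm thick. Slides with under 1.5 N; once snug under the foot the push rises steeply; much over 10 N may shove or jack up the balance
- wedge_back (a point): middle of the wedge's flat upright back face (x = -42 of the wedge), 12 mm above the worktop: the place to push, towards the wedge's +x. Axes as the wedge's
- timer: white bench timer, 66 x 66 x 18 mm, in front of the balance's right half; origin under its centre; to be left alone
- sample_cup_2: sample cup with red lid, 58 mm across, 70 mm high; origin under its centre; to be left alone
- oil_dropper: brown dropper bottle, 34 mm across, 102 mm high; origin under its centre; to be left alone
- pen_teal: teal pen, 142 mm long; to be left alone
- marker: blue and white marker, 135 mm long; to be left alone
Things that resemble listed ones, but are neither listed nor needed, are in the scene too. There is more than one size of the wedge; the one meant has the size given above.

How it is judged:
On the way:
1. the corner is pressed with the fingers and dips (contact force between the fingers and balance above 1 N and angle between balance's own z axis and vertical above 0.025 rad), for 0.1 s.
At the end, for the whole second after the job is handed in: the fingers press down on the dotted corner (within 45 mm of the dot, more than 4 N) and the wedge, flat on the worktop, carries the short foot (more than 2 N), while the balance stays within 0.013 rad of level (about 1.3 mm at the foot), both at rest (contact force between the fingers and balance above 4 N and contact force between balance and wedge above 2 N and angle between balance's own z axis and vertical below 0.013 rad and x of foot_axis in the frame of wedge between -0.03 and 0.042 m and y of foot_axis in the frame of wedge between -0.03 and 0.03 m and height (world z) of wedge below 0.004 m and angle between wedge's own z axis and vertical below 0.05 rad and horizontal distance between the grasp point and press_spot below 0.045 m and linear speed of each of balance, wedge below 0.01 m/s); the arm keeps its last pose, push and grip.
It fails at once if the balance is shoved more than 25 mm from its place (distance of balance from where it was at the start of the episode above 0.025 m).
It fails at once if the balance is lifted or tipped over (height (world z) of balance above 0.015 m or angle between balance's own z axis and vertical above 0.15 rad).
It fails at once if the wedge is lifted off the worktop (height (world z) of wedge above 0.012 m or angle between wedge's own z axis and vertical above 0.3 rad).
It fails at once if another thing is moved by more than 20 mm (distance of any of timer, sample_cup_2, oil_dropper, pen_teal, marker from where it was at the start of the episode above 0.02 m).
It also fails if it takes over 58 s, if anything falls off the work surface, if the arm or the gripper's body presses on something with over 40 N, if the wrist force passes 120 N, or if a joint passes its speed limit or range.

## Robot

A 7-joint arm with a two-finger parallel gripper is mounted at the origin on a cart in front of the work surface, level with it; the furniture and walls round the work are solid. World frame = base frame: x ahead of the robot, y to its left, z up, the work surface at z = 0. Lengths are in m, angles in rad, forces in N, time in s.
With the tool pointing down it reaches from about 0.4 to 0.875 m from the base axis. Payload 19.3 kg.
Tool frame: the origin (TCP) lies at the very end of the fingers, on their centre line; the grasp point (between the pads) lies 19 mm behind it; z points along the fingers, y is the line along which they close (so a half turn about z gives the same grasp; the last joint's range is limited). The gripper opens to 85 mm and grips with 20 to 120 N. Pads are 22 mm wide; open, the fingers measure 114 mm over their backs; the gripper's body (76 mm by 85 mm) begins 54 mm behind the grasp point. The pads swing forward as they close: fully open they stand 13 mm farther back than shut.
Start: joints at [1.092, 0.521, -0.036, 1.599, 0.021, 1.021, -0.113], TCP at [0.248, -0.574, 0.231] pointing down, gripper open.
Joint ranges: [-2.91, 2.91], [-0.3, 2.13], [-1.5, 1.42], [0.17, 2.43], [-1.26, 4.41], [0.16, 1.93], [-2.52, 2.52]. Speed limits (rad/s): [1.89, 1.89, 2.39, 2.39, 3.01, 3.01, 3.01].

## Interface

Orientations are given as [roll, pitch, yaw] about the fixed x, y, z axes, in that order (R = Rz(yaw) Ry(pitch) Rx(roll)).
In Python, from workcell import bot gives the robot as it stands. The module is installed in compiled form; this text tells all that it offers.
- The arm moves only by the tool apply_moves, never from a script. Its arguments are lists of equal length, an entry for each row: "claw": the finger opening in m, from 0 to 0.0854; "xyz": the shift along the tool's x, y, z in m, a list of three; "twist": the turn, a rotation vector about the tool's x, y, z in rad, a list of three. A call has 1 to 20 rows; each row shifts and turns the commanded pose from where the row before left it, along the tool's axes as they then stand; what a row does not reach is not made up. A row lasts 1/10 s, in which the tool goes at most 50 mm and 8.59 degrees, less where a joint would pass 70% of its speed; a pose out of reach is approached as far as the arm can. A call with a gripper value outside its range is refused whole. The fingers move at their own pace and stop on an object; "force" is the grip in N (left out, the last holds). Time passes only in rows, so rows that do not move let the fingers close. It gives the time, the measured TCP pose, the force, the opening and the grip force at its end, in the units of the state.
- bot.observe(): the state, without advancing time (a new reading comes with each control period).
- bot.grab_frame(name): name is "scene" or "top"; returns a dict with "img" (400x640x3 uint8, red, green, blue), "vfov" (degrees; the focal length in pixels is half the picture's height over the tangent of half this angle, whatever the lens; pixels are square), "cx", "cy" (the principal point, pixels), "distortion" ([k1, k2, p1, p2, k3] as OpenCV has them; the pictures are not rectified), "view" (4x4, takes a point from world to camera coordinates). Camera axes: x right, y up, looking along -z (the intrinsics and any distortion apply to the point x, -y, -z); pixel columns grow to the right and rows downward; lengths in m; the calibration is good to about 2 mm. A picture is of the moment at which its call begins. There is no depth.
- bot.job_done(): hands the job in; it is judged then, once.
Trained networks look in the newest picture that a camera, given by its name, has taken for a name from the list of things; names that differ only in an ending like _2 or _b are one class to them, and where a whole thing is asked for, a point or a joint stands for the part that bears it (a point fixed in the world has none). Each returns a list of dicts, best first, with "score" (0 to 1); they miss things now and then, are a little off and sometimes report something else, mostly with a low value. They report only what shows in the picture. A call takes as long as a camera call. They do not tell look-alikes from the thing itself.
- bot.find_in(camera, query): "position" ([x, y, z] in m, in world coordinates, good to about 4 mm: the middle of the surface that is visible of it).
The state is a dict: "clock": time; "qpos": joint angles; "qd": joint speeds; "joint_efforts": joint torques, N m; "position": TCP position; "tool_rot": TCP orientation; "force": force on the tool from outside, world axes, zero at the start; "moment": the same for the moment, N m; "grip_width": finger opening in m; "finger_force": force on a finger pad.
Only numpy, scipy, OpenCV 4.12 (cv2) and the standard library are available. Lean on these libraries where they do the work, as an engineer would, in place of code of your own. Each camera call takes 0.05 s, during which the arm holds its last target. There are 200 camera calls.

## Working session

There is one attempt and no reset: what is moved stays moved. The work goes in short steps, Python scripts to look and compute and a tool call to move; the robot and the scene stay as the last step left them, time stands still between calls to the robot, and variables do not carry over. Pictures are saved under pics/ and viewed, at most 10 in all, crops included, and the job is handed in when it is done.

Besides the shell and the picture viewer there is one more tool, called after ">>>" as a command line: name --argument value ..., lists and objects as JSON in quotes. apply_moves: Moves the arm, as the interface text tells. Its arguments: {"type":"object","properties":{"claw":{"type":"array"},"xyz":{"type":"array"},"twist":{"type":"array"},"force":{"type":"number"}},"required":["claw","xyz","twist"]}

```bash
mkdir -p pics; cat > h.py <<'E'
import numpy as np, cv2
from workcell import bot
def cam(f):
    h=f["img"].shape[0]; fl=h/2/np.tan(np.radians(f["vfov"])/2)
    return np.array([[fl,0,f["cx"]],[0,fl,f["cy"]],[0,0,1.]]), np.array(f["distortion"],float), np.array(f["view"])
def proj(f,P):
    K,d,V=cam(f); F=np.diag([1,-1,-1.]); R=F@V[:3,:3]; t=F@V[:3,3]
    return cv2.projectPoints(np.array(P,float).reshape(-1,1,3),cv2.Rodrigues(R)[0],t,K,d)[0][:,0]
def back(f,uv,z):
    K,d,V=cam(f); n=cv2.undistortPoints(np.array(uv,float).reshape(-1,1,2),K,d)[:,0]
    r=np.c_[n[:,0],-n[:,1],-np.ones(len(n))]@V[:3,:3]; c=-V[:3,:3].T@V[:3,3]
    return c+r*((np.broadcast_to(z,len(n))-c[2])/r[:,2])[:,None]
def save(f,n): cv2.imwrite("pics/"+n,f["img"][:,:,::-1])
E
python3 - <<'E'
from h import *
for c in("scene","top"):
    f=bot.grab_frame(c); save(f,c+"0.png")
    for q in("balance","press_spot","wedge","wedge_back","timer","sample_cup_2","oil_dropper","pen_teal","marker"):
        for r in bot.find_in(c,q)[:3]: print(c,q,round(r["score"],2),np.round(r["position"],3),np.round(proj(f,r["position"])[0]))
s=bot.observe(); print(s)
E
```

```text
scene balance 0.82 [0.634 0.138 0.056] [297. 209.]
scene press_spot 0.92 [0.634 0.139 0.05 ] [297. 211.]
scene press_spot 0.19 [0.461 0.433 0.065] [282. 275.]
scene wedge 0.78 [0.504 0.184 0.007] [323. 241.]
scene wedge 0.7 [0.468 0.306 0.01 ] [310. 265.]
scene wedge 0.64 [0.633 0.137 0.048] [297. 211.]
scene wedge_back 0.89 [0.498 0.182 0.006] [325. 242.]
scene wedge_back 0.75 [0.475 0.303 0.006] [308. 265.]
scene timer 0.78 [0.502 0.054 0.018] [345. 220.]
scene sample_cup_2 0.91 [0.462 0.433 0.06 ] [282. 276.]
scene oil_dropper 0.49 [ 0.52  -0.234  0.045] [378. 181.]
scene pen_teal 0.82 [0.456 0.537 0.009] [256. 320.]
scene pen_teal 0.31 [ 0.551 -0.376  0.017] [384. 175.]
scene marker 0.58 [ 0.545 -0.377  0.012] [386. 176.]
top balance 0.72 [0.653 0.101 0.049] [315. 171.]
top press_spot 0.59 [0.647 0.103 0.052] [314. 173.]
top wedge 0.81 [0.509 0.173 0.014] [290. 219.]
top wedge 0.76 [0.478 0.293 0.008] [251. 228.]
top wedge_back 0.76 [0.482 0.293 0.008] [251. 227.]
top wedge_back 0.71 [ 0.519 -0.236  0.058] [426. 217.]
top wedge_back 0.62 [0.511 0.176 0.004] [289. 219.]
top timer 
[... 298 characters left out ...]
.]
{'clock': 1.0, 'qpos': array([ 1.09178267,  0.52140789, -0.03630312,  1.59952648,  0.02121606,
        1.0210909 , -0.11280017]), 'qd': array([-0.00023347, -0.00035332, -0.00024643, -0.00021994, -0.00061969,
        0.00123844, -0.00062813]), 'joint_efforts': array([-3.69365889e-04, -9.26841474e+01,  1.97830394e+00, -3.70241368e+01,
        1.80395844e-02,  2.14897962e-03, -1.69110388e-05]), 'position': array([ 0.24841679, -0.57348851,  0.23127633]), 'tool_rot': array([-3.14154625e+00,  1.52482425e-05,  4.08782145e-01]), 'force': array([ 0.15794266, -0.05073668,  0.79766243]), 'moment': array([-0.02675742, -0.0412608 ,  0.02692255]), 'finger_force': 0.0, 'grip_width': 0.08554190223173758}
```

View pics/top0.png

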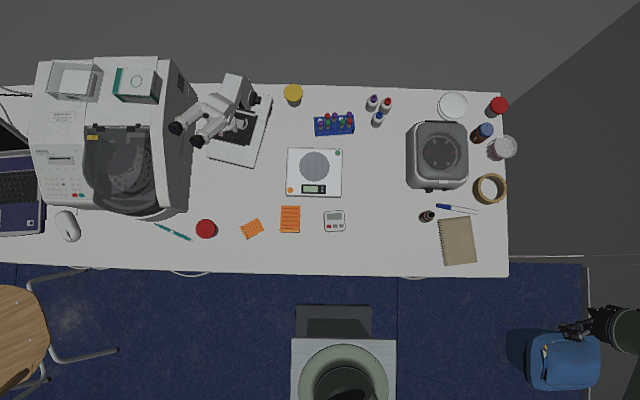

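View pics/scene0.png

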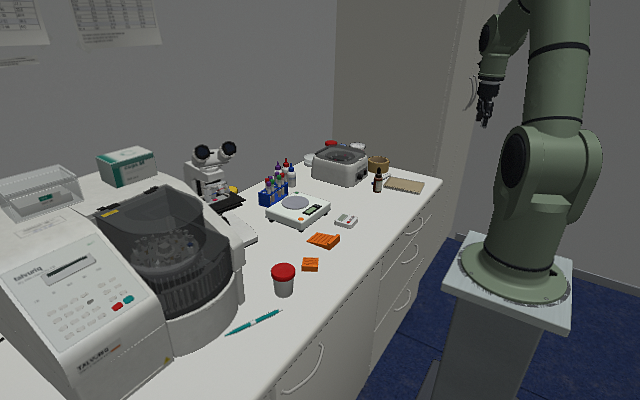

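The top view shows the balance at about (315,172), with the orange dot at (290,190). The large wedge is at (290,219), a smaller look-alike at (251,228), and the timer at (333,220). I'll zoom in and measure.

```bash
python3 - <<'E'
from h import *
f=bot.grab_frame("top"); im=f["img"]
c=im[140:245,235:355]; cv2.imwrite("pics/c1.png",cv2.resize(c,None,fx=5,fy=5,interpolation=cv2.INTER_CUBIC)[:,:,::-1])
hsv=cv2.cvtColor(im,cv2.COLOR_RGB2HSV)
m=((hsv[:,:,0]<18)&(hsv[:,:,1]>150)&(hsv[:,:,2]>120)).astype(np.uint8)
n,l,st,ce=cv2.connectedComponentsWithStats(m)
for i in range(1,n):
    if 235<ce[i][0]<355 and 140<ce[i][1]<245 and st[i][4]>5:
        w=l==i; v,u=np.nonzero(w)
        print(st[i],ce[i],"z.052",np.round(back(f,ce[i],.052),4),"z.01",np.round(back(f,ce[i],.009),4))
        b=cv2.boxPoints(cv2.minAreaRect(np.c_[u,v].astype(np.float32)));print(b.round(1).tolist(),back(f,b,.009).round(4).tolist())
g=((hsv[:,:,0]>40)&(hsv[:,:,0]<95)&(hsv[:,:,1]>100)).astype(np.uint8)
V=np.array(f["view"]);print("campos",-V[:3,:3].T@V[:3,3])
E
```

```text
[288 188   5   5  19] [290.         189.78947368] z.052 [[0.5932 0.1739 0.052 ]] z.01 [[0.6005 0.1769 0.009 ]]
[[288.0, 188.0], [292.0, 188.0], [292.0, 192.0], [288.0, 192.0]] [[0.6061, 0.1833, 0.009], [0.6063, 0.1708, 0.009], [0.5937, 0.1704, 0.009], [0.5934, 0.1829, 0.009]]
[280 206  20  26 491] [289.89002037 218.42362525] z.052 [[0.5066 0.1714 0.052 ]] z.01 [[0.5107 0.1743 0.009 ]]
[[280.0, 206.0], [299.0, 206.0], [299.0, 231.0], [280.0, 231.0]] [[0.5487, 0.2063, 0.009], [0.5501, 0.1472, 0.009], [0.4724, 0.145, 0.009], [0.471, 0.2036, 0.009]]
[240 218  24  21 259] [251.76833977 228.19305019] z.052 [[0.4747 0.2841 0.052 ]] z.01 [[0.4775 0.2912 0.009 ]]
[[239.89999389648438, 227.10000610351562], [257.20001220703125, 217.8000030517578], [263.5, 229.5], [246.10000610351562, 238.6999969482422]] [[0.4801, 0.3282, 0.009], [0.5101, 0.2756, 0.009], [0.4744, 0.2548, 0.009], [0.4446, 0.3073, 0.009]]
[327 225   4   3   8] [328.75 225.75] z.052 [[0.4875 0.0551 0.052 ]] z.01 [[0.4908 0.0536 0.009 ]]
[[327.0, 226.0], [328.0, 224.0], [330.3999938964844, 225.1999969482422], [329.3999938964844, 227.1999969482422]] [[0.4899, 0.059, 0.009], [0.4961, 0.056, 0.009], [0.4926, 0.0485, 0.009], [0.4863, 0.0515, 0.009]]
campos [0.39872622 0.09438678 1.19857182]
```

View pics/c1.png

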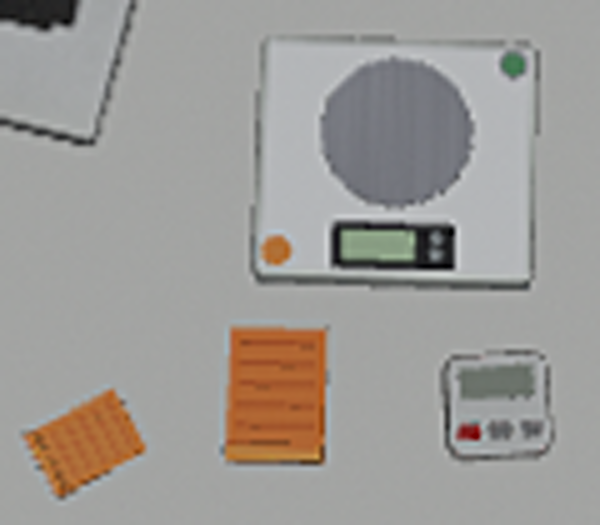

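The crop shows the dot at crop px (276,250), the meant wedge spanning (226–327, 328–462) in line with it, and the smaller decoy at lower left. I'll refine these and cross-check them in the scene camera while starting the arm turn.

```bash
python3 - <<'E'
from h import *
f=bot.grab_frame("top"); g=bot.grab_frame("scene")
px=lambda U,V:[(U+.5)/5-.5+235,(V+.5)/5-.5+140]
print("wedge thin",back(f,[px(232,328),px(327,330)],.002).round(4).tolist(),"back bottom",back(f,[px(226,462),px(323,463)],.0).round(4).tolist())
print("bal top corners",back(f,[px(265,40),px(537,47),px(255,272),px(531,278)],.052).round(4).tolist())
print("dots",back(f,[px(276,250),px(513,64)],.052).round(4).tolist(),"pan",back(f,[px(397,132)],.06).round(4))
print("timer",back(f,[px(497,405)],.018).round(4))
hsv=cv2.cvtColor(g["img"],cv2.COLOR_RGB2HSV)
m=((hsv[:,:,0]<18)&(hsv[:,:,1]>130)&(hsv[:,:,2]>120)).astype(np.uint8)
n,l,st,ce=cv2.connectedComponentsWithStats(m)
for i in range(1,n):
    if 280<ce[i][0]<350 and 200<ce[i][1]<275 and st[i][4]>3: print(st[i],ce[i],back(g,ce[i],.052).round(4),back(g,ce[i],.009).round(4))
print(proj(g,[[.593,.174,.052],[.511,.175,.009]]))
E
```

```text
wedge thin [[0.5522, 0.2039, 0.002], [0.5523, 0.1445, 0.002]] back bottom [[0.4685, 0.2049, 0.0], [0.4693, 0.1447, 0.0]]
bal top corners [[0.7242, 0.1857, 0.052], [0.7239, 0.0188, 0.052], [0.5801, 0.1867, 0.052], [0.5804, 0.0205, 0.052]]
dots [[0.5938, 0.1745, 0.052], [0.7128, 0.0334, 0.052]] pan [[0.6665 0.1033 0.06  ]]
timer [[0.5063 0.0381 0.018 ]]
[298 218   6   2  11] [300.27272727 218.54545455] [[0.5933 0.1756 0.052 ]] [[0.6365 0.1159 0.009 ]]
[347 221   3   2   6] [348.  221.5] [[0.4626 0.1071 0.052 ]] [[0.4959 0.0422 0.009 ]]
[307 232  33  14 244] [322.35655738 238.39754098] [[0.4771 0.2306 0.052 ]] [[0.5115 0.1751 0.009 ]]
[302 257  16  10 142] [309.64084507 262.        ] [[0.4451 0.3412 0.052 ]] [[0.4771 0.294  0.009 ]]
[271 263  24  15 284] [282.73591549 269.91549296] [[0.482  0.4051 0.052 ]] [[0.5168 0.3627 0.009 ]]
[311 271   4   1   4] [312.5 271. ] [[0.4186 0.3674 0.052 ]] [[0.4486 0.3221 0.009 ]]
[[300.66368179 218.35827328]
 [322.50894039 238.43821987]]
```

>>> apply_moves --claw '[0,0,0,0,0]' --xyz '[[0,0,0],[0,0,0],[0,0,0],[0,0,0],[0,0,0]]' --twist '[[0,0,0.1],[0,0,0.1],[0,0,0.1],[0,0,0.109],[0,0,0]]' --force 30

```text
clock: 1.65
position: [0.2485, -0.5735, 0.2313]
tool_rot: [3.142, 0.0, -0.002]
force: [0.5, 1.1, 0.3]
grip_width: 0.0124
finger_force: 0.0
```

Both cameras agree: dot at (0.5935, 0.175), wedge centre at (0.5105, 0.1745), yaws near 0. Next is the transit to above the dot.

>>> apply_moves --claw '[0,0,0,0,0,0,0,0,0,0,0,0,0,0,0,0,0,0,0,0]' --xyz '[[0.018,-0.038,0],[0.018,-0.038,0],[0.018,-0.038,0],[0.018,-0.038,0],[0.018,-0.038,0],[0.018,-0.038,0],[0.018,-0.038,0],[0.018,-0.038,0],[0.018,-0.038,0],[0.018,-0.038,0],[0.018,-0.038,0],[0.018,-0.038,0],[0.018,-0.038,0],[0.018,-0.038,0],[0.018,-0.038,0],[0.018,-0.038,0],[0.018,-0.038,0],[0.018,-0.038,0],[0.018,-0.038,0],[0,0,0]]' --twist '[[0,0,0],[0,0,0],[0,0,0],[0,0,0],[0,0,0],[0,0,0],[0,0,0],[0,0,0],[0,0,0],[0,0,0],[0,0,0],[0,0,0],[0,0,0],[0,0,0],[0,0,0],[0,0,0],[0,0,0],[0,0,0],[0,0,0],[0,0,0]]'

```text
clock: 3.65
position: [0.5913, 0.1544, 0.2309]
tool_rot: [-3.139, -0.0, 0.009]
force: [-1.8, -1.1, 0.2]
grip_width: -0.0003
finger_force: 0.0
```

>>> apply_moves --claw '[0,0,0,0,0,0,0,0,0,0]' --xyz '[[0.001,-0.01,0.02],[0.001,-0.01,0.02],[0,0,0.02],[0,0,0.02],[0,0,0.02],[0,0,0.02],[0,0,0.02],[0,0,0.015],[0,0,0],[0,0,0]]' --twist '[[0,0,0],[0,0,0],[0,0,0],[0,0,0],[0,0,0],[0,0,0],[0,0,0],[0,0,0],[0,0,0],[0,0,0]]'

```text
clock: 4.65
position: [0.5928, 0.1684, 0.0767]
tool_rot: [-3.141, -0.0, 0.001]
force: [-0.0, 0.7, -0.7]
grip_width: 0.0001
finger_force: 0.0
```

>>> apply_moves --claw '[0,0,0,0,0,0,0,0,0]' --xyz '[[0,-0.006,0.01],[0,0,0.01],[0,0,0.003],[0,0,0.002],[0,0,0.002],[0,0,0.002],[0,0,0.002],[0,0,0],[0,0,0]]' --twist '[[0,0,0],[0,0,0],[0,0,0],[0,0,0],[0,0,0],[0,0,0],[0,0,0],[0,0,0],[0,0,0]]'

```text
clock: 5.55
position: [0.5927, 0.1748, 0.0466]
tool_rot: [-3.141, -0.001, -0.0]
force: [-10.2, -0.2, 22.9]
grip_width: 0.0002
finger_force: 11.8
```

The corner dipped about 5 mm before the foot landed. Now I'll lift off and go behind the wedge.

>>> apply_moves --claw '[0,0,0,0,0,0,0,0,0,0,0,0,0,0]' --xyz '[[0,0,-0.003],[0,0,-0.01],[0,0,-0.02],[0,0,-0.02],[-0.03,0,0],[-0.03,0,0],[-0.03,0,0],[-0.03,0,0],[-0.03,0,0],[-0.008,0,0],[0,0,0.03],[0,0,0.03],[0,0,0],[0,0,0]]' --twist '[[0,0,0],[0,0,0],[0,0,0],[0,0,0],[0,0,0],[0,0,0],[0,0,0],[0,0,0],[0,0,0],[0,0,0],[0,0,0],[0,0,0],[0,0,0],[0,0,0]]'

```text
clock: 6.95
position: [0.4349, 0.1744, 0.0388]
tool_rot: [3.141, 0.0, -0.0]
force: [0.6, -1.0, 0.2]
grip_width: -0.0001
finger_force: 0.0
```

>>> apply_moves --claw '[0,0,0,0,0,0,0,0,0,0,0,0,0]' --xyz '[[0,0,0.015],[0,0,0.013],[0,0,0],[0.01,0,0],[0.008,0,0],[0.008,0,0],[0.008,0,0],[0.008,0,0],[0.008,0,0],[0.008,0,0],[0.008,0,0],[0.004,0,0],[0,0,0]]' --twist '[[0,0,0],[0,0,0],[0,0,0],[0,0,0],[0,0,0],[0,0,0],[0,0,0],[0,0,0],[0,0,0],[0,0,0],[0,0,0],[0,0,0],[0,0,0]]'

```text
clock: 8.25
position: [0.5051, 0.1744, 0.0102]
tool_rot: [-3.141, -0.0, -0.001]
force: [0.4, -0.5, -0.8]
grip_width: 0.0001
finger_force: 0.0
```

```bash
python3 - <<'E'
from h import *
f=bot.grab_frame("scene"); im=f["img"][180:260,260:380]
cv2.imwrite("pics/s2.png",cv2.resize(im,None,fx=5,fy=5,interpolation=cv2.INTER_CUBIC)[:,:,::-1])
E
```

```text
(no output)
```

View pics/s2.png

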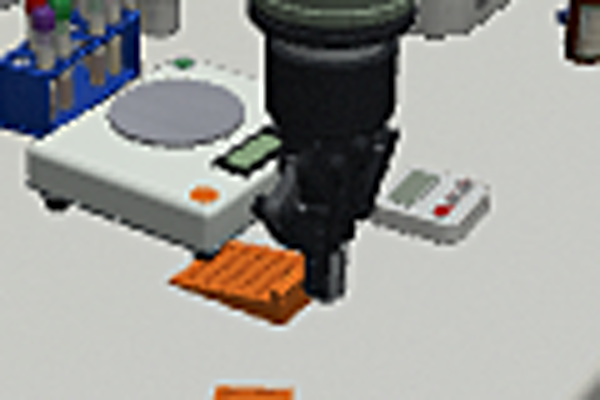

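In the scene crop the fingers are at the wedge's back (310,280), and the wedge points straight under the dotted corner at (204,195). I'll push on in small steps.

>>> apply_moves --claw '[0,0,0,0]' --xyz '[[0.002,0,0],[0.002,0,0],[0.002,0,0],[0,0,0]]' --twist '[[0,0,0],[0,0,0],[0,0,0],[0,0,0]]'

```text
clock: 8.7
position: [0.5109, 0.1744, 0.0103]
tool_rot: [-3.142, -0.0, -0.0]
force: [-0.0, -0.8, 0.4]
grip_width: -0.0002
finger_force: 0.0
```

>>> apply_moves --claw '[0,0,0]' --xyz '[[0.0015,0,0],[0.0015,0,0],[0,0,0]]' --twist '[[0,0,0],[0,0,0],[0,0,0]]'

```text
clock: 9.0
position: [0.5136, 0.1744, 0.0103]
tool_rot: [3.142, 0.0, -0.0]
force: [-1.4, 0.1, 0.4]
grip_width: -0.0001
finger_force: 0.5
```

>>> apply_moves --claw '[0,0,0]' --xyz '[[0.001,0,0],[0.001,0,0],[0,0,0]]' --twist '[[0,0,0],[0,0,0],[0,0,0]]'

```text
clock: 9.3
position: [0.5152, 0.1744, 0.0103]
tool_rot: [3.141, 0.001, -0.0]
force: [-5.1, -0.1, 3.4]
grip_width: -0.0
finger_force: 2.5
```

>>> apply_moves --claw '[0,0,0]' --xyz '[[0.001,0,0],[0.001,0,0],[0,0,0]]' --twist '[[0,0,0],[0,0,0],[0,0,0]]'

```text
clock: 9.6
position: [0.5166, 0.1743, 0.0102]
tool_rot: [3.141, 0.002, 0.0]
force: [-8.5, 0.5, 5.2]
grip_width: 0.0
finger_force: 4.1
```

The wedge is snug at 8.5 N. I'll back off, go over the dot and press.

>>> apply_moves --claw '[0,0,0,0,0,0,0,0,0,0,0,0,0,0]' --xyz '[[-0.01,0,0],[-0.02,0,0],[0,0,-0.03],[0,0,-0.03],[0,0,-0.02],[0.025,0,0],[0.025,0,0],[0.025,0,0],[0.025,0,0],[0.005,0,0],[0,0,0],[0,0,0.015],[0,0,0.01],[0,0,0]]' --twist '[[0,0,0],[0,0,0],[0,0,0],[0,0,0],[0,0,0],[0,0,0],[0,0,0],[0,0,0],[0,0,0],[0,0,0],[0,0,0],[0,0,0],[0,0,0],[0,0,0]]'

```text
clock: 11.0
position: [0.591, 0.1742, 0.0634]
tool_rot: [3.141, 0.003, 0.0]
force: [-0.2, -0.8, -0.1]
grip_width: 0.0003
finger_force: 0.0
```

```bash
python3 - <<'E'
from h import *
f=bot.grab_frame("scene"); im=f["img"][180:260,260:380]
cv2.imwrite("pics/s3.png",cv2.resize(im,None,fx=5,fy=5,interpolation=cv2.INTER_CUBIC)[:,:,::-1])
E
```

```text
(no output)
```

View pics/s3.png

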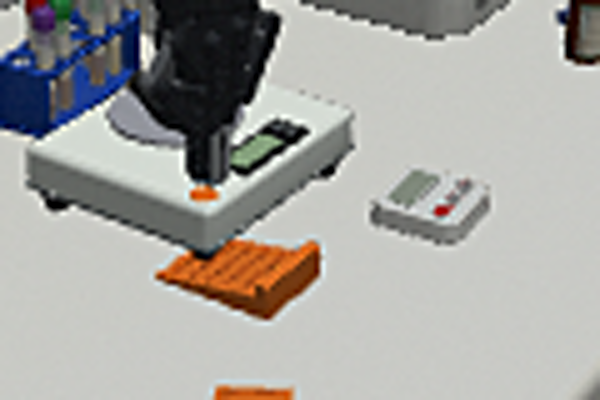

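In the crop the finger is just above the dot (204,190), and the wedge sits under the foot (205,250). Now I'll press down stepwise.

>>> apply_moves --claw '[0,0,0,0]' --xyz '[[0.001,0,0.005],[0,0,0.005],[0,0,0.001],[0,0,0]]' --twist '[[0,0,0],[0,0,0],[0,0,0],[0,0,0]]'

```text
clock: 11.45
position: [0.5935, 0.1744, 0.0541]
tool_rot: [3.142, 0.0, -0.0]
force: [0.1, 0.2, 0.2]
grip_width: -0.0001
finger_force: 0.0
```

>>> apply_moves --claw '[0,0]' --xyz '[[0,0,0.001],[0,0,0]]' --twist '[[0,0,0],[0,0,0]]'

```text
clock: 11.65
position: [0.5937, 0.1744, 0.0534]
tool_rot: [-3.142, -0.0, -0.0]
force: [0.2, -0.4, 0.2]
grip_width: 0.0001
finger_force: 0.0
```

>>> apply_moves --claw '[0,0]' --xyz '[[0,0,0.001],[0,0,0]]' --twist '[[0,0,0],[0,0,0]]'

```text
clock: 11.85
position: [0.5936, 0.1744, 0.0523]
tool_rot: [-3.142, -0.0, -0.0]
force: [0.2, 1.1, -0.2]
grip_width: 0.0001
finger_force: 0.0
```

>>> apply_moves --claw '[0,0]' --xyz '[[0,0,0.0005],[0,0,0]]' --twist '[[0,0,0],[0,0,0]]'

```text
clock: 12.05
position: [0.5937, 0.1744, 0.0518]
tool_rot: [-3.142, -0.0, -0.0]
force: [0.8, -0.4, 0.1]
grip_width: 0.0002
finger_force: 0.1
```

>>> apply_moves --claw '[0,0]' --xyz '[[0,0,0.001],[0,0,0]]' --twist '[[0,0,0],[0,0,0]]'

```text
clock: 12.25
position: [0.5937, 0.1745, 0.0515]
tool_rot: [-3.142, -0.0, -0.0]
force: [-4.8, -0.6, 13.3]
grip_width: 0.0002
finger_force: 6.6
```

>>> apply_moves --claw '[0,0]' --xyz '[[0,0,0.0005],[0,0,0]]' --twist '[[0,0,0],[0,0,0]]'

```text
clock: 12.45
position: [0.5937, 0.1746, 0.0513]
tool_rot: [-3.141, -0.0, -0.0]
force: [-7.2, -1.5, 18.7]
grip_width: 0.0002
finger_force: 9.8
```

The corner holds stiffly at 0.0515 m, so it's level and carried by the wedge. I'll ease to about 11 N and let it settle.

>>> apply_moves --claw '[0,0,0,0,0,0]' --xyz '[[0,0,-0.0006],[0,0,0],[0,0,0],[0,0,0],[0,0,0],[0,0,0]]' --twist '[[0,0,0],[0,0,0],[0,0,0],[0,0,0],[0,0,0],[0,0,0]]'

```text
clock: 13.05
position: [0.5937, 0.1746, 0.0515]
tool_rot: [-3.141, -0.0, -0.0]
force: [-3.7, 0.1, 11.1]
grip_width: 0.0004
finger_force: 5.8
```

>>> apply_moves --claw '[0,0,0,0,0,0,0,0]' --xyz '[[0,0,0],[0,0,0],[0,0,0],[0,0,0],[0,0,0],[0,0,0],[0,0,0],[0,0,0]]' --twist '[[0,0,0],[0,0,0],[0,0,0],[0,0,0],[0,0,0],[0,0,0],[0,0,0],[0,0,0]]'

```text
clock: 13.85
position: [0.5937, 0.1745, 0.0515]
tool_rot: [-3.141, -0.0, -0.0]
force: [-3.8, -1.7, 11.4]
grip_width: 0.0001
finger_force: 5.8
```

The press is steady at 11 N with the corner level, so I'll hand it in.

```bash
python3 -c "
from workcell import bot
print(bot.job_done())"
```

```text
the job is handed in; nothing more can be done
None
```

I handed the job in with the orange wedge snug under the short foot and the dotted corner held down at a steady 11 N or so. The corner stands within about 0.5 mm of level; no verdict came back.

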